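# Take the clamp cap off a whetstone sharpener of unknown thread hand

## Robot

A 7-joint arm with a two-finger parallel gripper is mounted at the origin on a cart in front of the work surface, level with it; the furniture and walls round the work are solid. World frame = base frame: x ahead of the robot, y to its left, z up, the work surface at z = 0. Lengths are in mm, angles in rad, forces in N, time in s.
With the tool pointing down it reaches from about 350 to 900 mm from the base axis. Payload 19.9 kg.
Tool frame: the origin (TCP) lies at the very end of the fingers, on their centre line; the grasp point (between the pads) lies env.tcp_to_grasp behind it (env.tcp_to_grasp is the distance from the TCP to the grasp point, in mm); x points along the fingers, y is the direction in which the jaws open and shut, and the axes are right-handed (so a half turn about x gives the same grasp; the last joint's range is limited). The gripper opens to 85 mm and grips with 20 to 120 N. Pads are 22 mm wide; open, the fingers measure 114 mm over their backs; the gripper's body (76 mm by 85 mm) begins 54 mm behind the grasp point. The pads swing forward as they close: fully open they stand 13 mm farther back than shut.
Start: joints at [-1.288, 0.417, -0.01, 1.614, 0.005, 1.111, -0.053], TCP at [198.846, 592.504, 231.26] pointing down, gripper open.
Joint ranges: [-2.81, 2.81], [-0.39, 2.02], [-1.27, 1.25], [0.06, 2.57], [-1.19, 4.33], [0.19, 2], [-2.82, 2.82]. Speed limits (rad/s): [1.89, 1.89, 2.39, 2.39, 3.01, 3.01, 3.01].

## Interface

Orientations are given as a unit quaternion [x, y, z, w].
In Python, from rig import env gives the robot as it stands. The module is installed in compiled form; this text tells all that it offers.
- The arm moves only by the tool play_rows, never from a script. Its argument "plan" is a list of rows, each a list of 2 entries, a list of its own where there are three numbers: the shift along the tool's x, y, z in m, then the turn, a rotation vector about the tool's x, y, z in degrees. A call has 1 to 8 rows; each row shifts and turns the commanded pose from where the row before left it, along the tool's axes as they then stand; what a row does not reach is not made up. A row lasts 1/8 s, in which the tool goes at most 62.5 mm and 10.7 degrees, less where a joint would pass 70% of its speed; a pose out of reach is approached as far as the arm can. A call is refused whole if a number of a shift passes 0.0625 or a number of a turn 10.7, either way. A call with a gripper value outside its range is refused whole. "grip" is the closure in counts, from 0 (fully open) to 255 (shut), set as the call begins (left out, the last holds). The fingers move at their own pace and stop on an object; "newtons" is the grip in N (left out, the last holds). Time passes only in rows, so rows that do not move let the fingers close. It gives the time, the measured TCP pose, the force and the opening at its end, in the units of the state.
- env.observe(): the state, without advancing time (a new reading comes with each control period).
- env.grab_frame(name): name is "side" or "top" or "wrist"; returns the picture (384x512x3 uint8, red, green, blue); there is no depth.
- env.calibration(name): a dict with "mtx" (3x3 intrinsics, pixels), "rvec" (rotation vector, rad) and "tvec" (3), from world to camera coordinates, as OpenCV has them. Camera axes: x right, y down, z forward; pixel columns grow to the right and rows downward; lengths in mm; the calibration is good to about 2 mm. A picture is of the moment at which its call begins: read the wrist's pose just before it. calibration takes no time and is no camera call; for the wrist camera it gives the pose at the moment of the call.
- env.sign_off(): hands the job in, once; it reports no verdict.
Trained networks look in the newest picture that a camera, given by its name, has taken for a name from the list of things; names that differ only in an ending like _2 or _b are one class to them, and where a whole thing is asked for, a point or a joint stands for the part that bears it (a point fixed in the world has none). Each returns a list of dicts, best first, with "confidence" (0 to 1); they miss things now and then, are a little off and sometimes report something else, mostly with a low value. They report only what shows in the picture. A call takes as long as a camera call.
- env.spot_in(camera, name): "rect" ([left, top, right, bottom] in pixels, round what is visible of it).
- env.outline_of(camera, name): "pixels" (384x512 bool, what is visible of it) and "rect" ([left, top, right, bottom] in pixels, round what is visible of it).
The state is a dict: "time_s": time; "joint_positions": joint angles; "qvel": joint speeds; "tau": joint torques, N m; "tool_pos": TCP position; "eef_rot": TCP orientation; "contact_force": force on the tool from outside, world axes, zero at the start; "moment": the same for the moment, N m; "opening": opening from 0.0 (shut) to 1.0 (fully open).
Only numpy, scipy, OpenCV 4.12 (cv2) and the standard library are available. Lean on these libraries where they do the work, as an engineer would, in place of code of your own. Each camera call takes 0.05 s, during which the arm holds its last target.

## Task

The brown stone on the knife sharpener is due for changing: slide the knife guide along its rods to the left, away from the blue water tank, until it is against its end stop, and leave it there. Then unscrew the black clamp cap with the red knob, trying it both ways because nobody knows whether this machine has a right-hand or a left-hand thread. Lift the cap straight off and finish while holding it in the gripper, upright and still, about 10 cm above its seat over the spindle, with everything else on the worktop left where it is.

Things in the scene. Friction and masses are not known exactly. Their poses are not given: they have to be found in the camera images.
- sharpener: Fixed electric whetstone sharpener: white housing, top 44 mm above the worktop, from x -121 to +105 and y -111 to +147 mm. Origin on the worktop under the spindle axis; own x points to the machine's back, y to its left (seen from the front), z up. Two steel guide rods along y at x -90 and -110, 78 mm up, between grey end posts (94 mm high) at y -94 and +140.
- spindle (a point): Seat of the cap: on the spindle axis, on a steel flange (radius 33) on the brown stone (radius 68, top 66 mm above the worktop); 70 mm above the worktop. Under the cap a brass threaded spindle nose stands here (radius 21.5 mm, top 88 mm above the worktop). Stone and spindle cannot turn.
- tank_top (a point): Centre of the lid of the blue water tank (50 x 54 mm) at the back right of the machine, 128 mm above the worktop; fixed.
- guide (a joint): Slide of the knife guide in m: 0 at the right end, grows to the left (sharpener's +y), 0.143 against the left end stop. Stays where it is left; takes about 3 N to move. Grey carriage (44x36 mm, top 98 mm above the worktop) with a black knob and, in line with it, a steel bar (10 mm thick, underside 124 mm up) that reaches back over the stone to sharpener x +62 mm; at 0.03 it is right over the cap.
- guide_knob (a point): Top centre of the guide's upright black knob: 20 mm diameter, 30 mm tall, its top 128 mm above the worktop. At guide value q (mm) it lies at sharpener x -100, y -30 + q.
- cap: Loose clamp cap, 100 g: black ribbed skirt 61 mm across, 24 mm tall, with a red knob on top. Origin at the centre of its underside, on the seat at the start with cap x along sharpener x. Three inner lugs hold it under a thread of unknown hand: the tightening way it meets a hard stop within 6 degrees; the other way it turns easily, is free from 52 to 78 degrees (best 65), then stops again.
- cap_knob (a point): Centre of the top of the cap's round red fluted knob, 48.5 mm above the cap's underside: 40 mm diameter, 24.5 mm tall above the skirt; a white index mark on its top points along cap x. Turned against a stop it slips in the fingers. Until it is free the cap cannot be pulled up more than a few mm.
- spare_stone: Bystander: new white whetstone, a ring 136 mm in diameter, 18 mm thick, with a 36 mm hole, lying flat on the far right, beyond the knife blocks; origin at the centre of its underside.
- frosted_cup: Bystander: frosted plastic measuring cup, 65 mm wide and 65 mm tall, just behind the sharpener; origin at the centre of its underside.
- sharpening_steel: Bystander: sharpening steel with a black handle, 360 mm long, lying along x on the right beyond the knife blocks; origin at the middle of its underside.
- jar: Bystander: jar with a red lid, 65 mm wide and 100 mm tall, just behind the sharpener on the right; origin at the centre of its underside.
- mug: Bystander: blue and white mug, 92 mm tall, on the right beyond the knife blocks; origin near the centre of its underside.

How it is judged (in metres and radians):
On the way, in this order (a step that is already met when the one before it is completed fails the run):
1. the guide is slid against its left end stop while the cap is still seated (value of joint guide above 0.138 m and z of cap in the frame of spindle below 0.006 m), for 0.1 s.
2. the cap is unscrewed on its seat: turned more than 43 degrees while no more than 8 mm up (angle between the x axis of cap and the x axis of sharpener, either way round above 0.75 rad and z of cap in the frame of spindle below 0.008 m and horizontal distance between cap and spindle below 0.006 m), for 0.02 s.
At the end, for the whole second after the job is handed in: The gripper holds the cap upright (within 17 degrees) and still, its underside more than 75 mm above its seat and within 50 mm of the spindle axis, touching nothing but the fingers; the guide is within 8 mm of its left end stop (z of cap in the frame of spindle above 0.075 m and horizontal distance between cap and spindle below 0.05 m and angle between cap's own z axis and vertical below 0.3 rad and linear speed of cap below 0.03 m/s and contact force between the fingers and cap above 1 N and contact force between cap and sharpener below 0.1 N and value of joint guide above 0.135 m); the arm keeps its last pose, push and grip.
It fails at once if a bystander on the worktop is moved by more than 30 mm (distance of any of spare_stone, frosted_cup, jar, mug, sharpening_steel from where it was at the start of the episode above 0.03 m).
It also fails if it takes over 48 s, if anything falls off the work surface, if the arm or the gripper's body presses on something with over 40 N, if the wrist force passes 120 N, or if a joint passes its speed limit or range.

## Working session

There is one attempt and no reset: what is moved stays moved. The work goes in short steps, Python scripts to look and compute and a tool call to move; the robot and the scene stay as the last step left them, time stands still between calls to the robot, and variables do not carry over. Pictures are saved under pics/ and viewed, and the job is handed in when it is done.

Besides the shell and the picture viewer there is one more tool, called after "Request:" in YAML: its name, and indented under it one key for each argument. play_rows: Moves the arm, as the interface text tells. Its arguments: {"type":"object","properties":{"plan":{"type":"array","items":{"type":"array"}},"grip":{"type":"number"},"newtons":{"type":"number"}},"required":["plan"]}

```bash
mkdir -p pics; cat > h.py <<'E'
import numpy as np, cv2
from scipy.spatial.transform import Rotation as R
from rig import env
def grab(n,f):
    c=env.calibration(n); im=env.grab_frame(n); cv2.imwrite('pics/'+f,cv2.resize(im[:,:,::-1],(768,576))); return im,c
def ray(c,u,v):
    M=cv2.Rodrigues(np.array(c['rvec'],float))[0]; t=np.array(c['tvec'],float).ravel()
    p=cv2.undistortPoints(np.array([[[u,v]]],float),np.array(c['mtx'],float),None)[0,0]
    return -M.T@t, M.T@np.array([p[0],p[1],1.])
def atz(c,u,v,z):
    o,d=ray(c,u,v); return o+d*(z-o[2])/d[2]
def proj(c,P):
    return cv2.projectPoints(np.array(P,float).reshape(-1,1,3),np.array(c['rvec'],float),np.array(c['tvec'],float),np.array(c['mtx'],float),None)[0].reshape(-1,2)
E
python3 - <<'E'
from h import *
np.set_printoptions(precision=2,suppress=True)
s=env.observe(); print(s, env.tcp_to_grasp)
for n in ['side','top','wrist']:
    im,c=grab(n,n+'0.png'); o,d=ray(c,256,192); print(n,o,d)
    for t in ['cap_knob','guide_knob','tank_top','sharpener','cap']:
        r=env.spot_in(n,t); print(t,[(np.round(x['rect']),round(x['confidence'],2)) for x in r[:2]])
E
```

```text
{'time_s': 0.0, 'joint_positions': array([-1.29,  0.42, -0.01,  1.61,  0.  ,  1.11, -0.05]), 'qvel': array([-0.,  0., -0., -0.,  0., -0.,  0.]), 'tau': array([ -0.  , -86.45,   0.68, -43.49,   0.02,   0.01,   0.  ]), 'tool_pos': array([198.74, 592.18, 230.64]), 'eef_rot': array([ 0.11,  0.7 , -0.11,  0.7 ]), 'contact_force': array([-0.02, -0.78,  0.48]), 'moment': array([-0.01,  0.04,  0.  ]), 'opening': 0.9988197566022048} 18.700000000000003
side [1375.8   291.68 1007.46] [-0.64 -0.31 -0.7 ]
cap_knob [(array([342., 215., 363., 239.]), 0.77)]
guide_knob [(array([351., 191., 362., 238.]), 0.69)]
tank_top [(array([307., 190., 411., 285.]), 0.83), (array([259., 267., 287., 311.]), 0.37)]
sharpener [(array([306., 190., 410., 286.]), 0.83)]
cap [(array([344., 210., 369., 241.]), 0.68)]
top [ 524.23 -129.36 1184.83] [ 0.05  0.04 -1.  ]
cap_knob [(array([154., 201., 174., 227.]), 0.56)]
guide_knob [(array([150., 192., 180., 254.]), 0.81)]
tank_top [(array([117., 169., 210., 264.]), 0.68)]
sharpener []
cap [(array([152., 202., 175., 222.]), 0.55), (array([344., 227., 387., 273.]), 0.29)]
wrist [131.75 614.34 372.92] [ 0.27 -0.07 -0.96]
cap_knob [(array([ 52., 360.,  92., 384.]), 0.22)]
guide_knob []
tank_top [(array([ 54., 359.,  93., 384.]), 0.58)]
sharpener [(array([ 55., 362.,  92., 384.]), 0.89)]
cap []
```

View pics/side0.png

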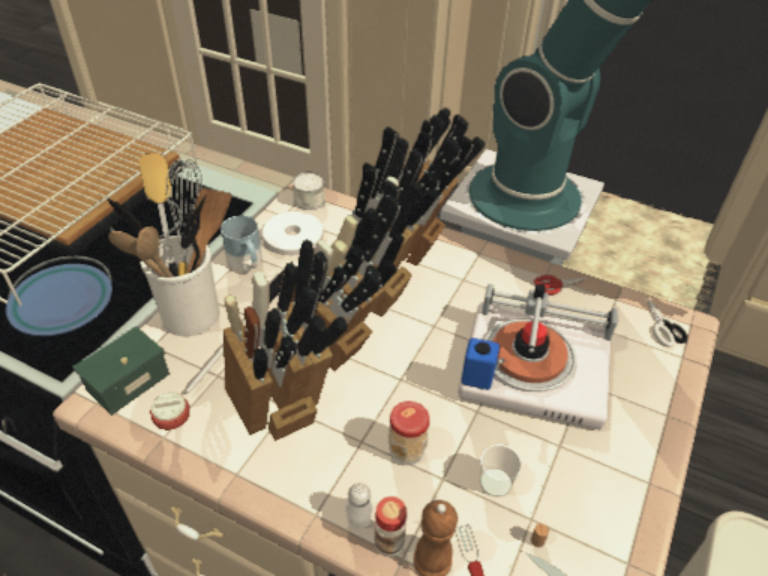

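View pics/top0.png

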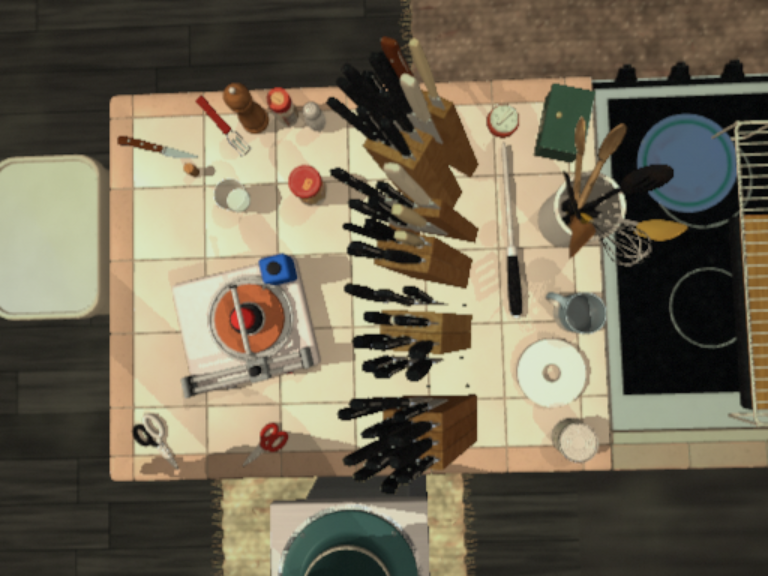

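View pics/wrist0.png

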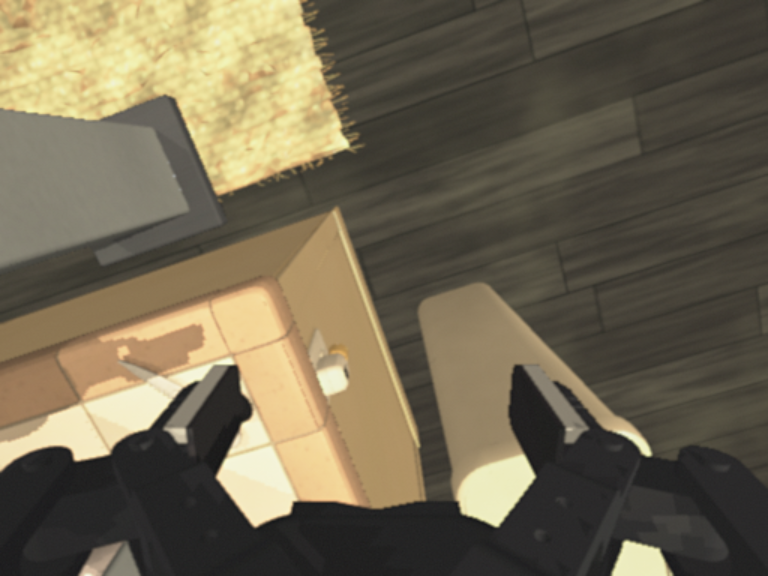

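```bash
python3 - <<'E'
from h import *
np.set_printoptions(precision=1,suppress=True)
im,c=grab('top','t1.png')
cv2.imwrite('pics/t1c.png',cv2.resize(im[150:300,80:240,::-1],None,fx=4,fy=4,interpolation=cv2.INTER_CUBIC)[:600,:800])
im,cs=grab('side','s1.png')
cv2.imwrite('pics/s1c.png',cv2.resize(im[170:300,290:430,::-1],None,fx=4.5,fy=4.5,interpolation=cv2.INTER_CUBIC))
for n,C,z in [('tank',(278,268),128),('gk',(255,370),128),('postL',(188,385),94),('postR',(308,358),94)]:
    print(n,atz(c,C[0]/1.5,C[1]/1.5,z))
print(proj(c,[[198,592,231],[0,0,0]])*1.5)
E
```

```text
tank [616.2 103.3 128. ]
gk [430.4 148.9 128. ]
postL [402.7 285.8  94. ]
postR [447.2  57.   94. ]
[[-26.5 525.6]
 [349.  578.9]]
```

View pics/t1c.png

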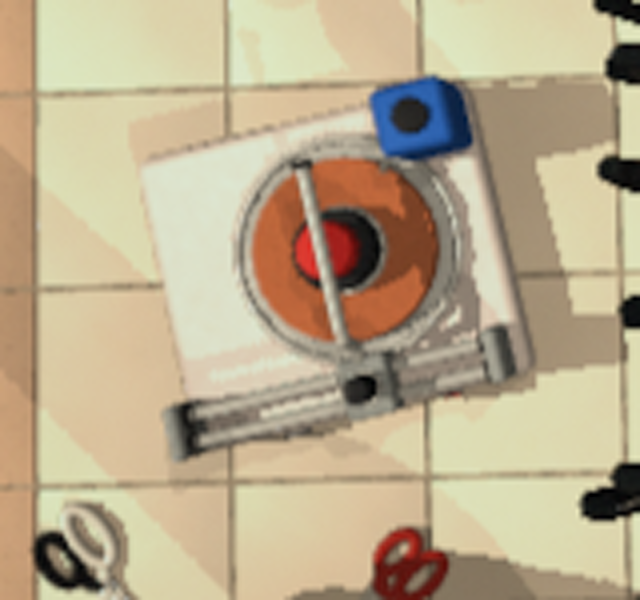

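View pics/s1c.png

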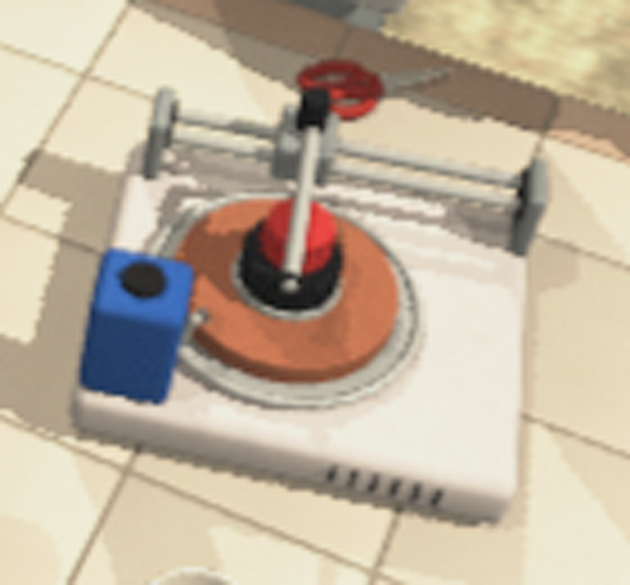

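```bash
cat > fit.py <<'E'
from h import *
from scipy.optimize import least_squares
np.set_printoptions(precision=1,suppress=True)
ct=env.calibration('top'); cs=env.calibration('side')
T=lambda a,b:(80+a/4,150+b/4); S=lambda a,b:(290+a/4.5,170+b/4.5)
obs=[('t',T(345,250),(0,0,66)),('t',T(321,248),(0,0,118.5)),('t',T(143,160),(105,147,44)),('t',T(178,430),(-100,140,94)),('t',T(497,345),(-100,-94,94)),('t',T(357,388),'g'),
('s',S(288,283),(0,0,66)),('s',S(315,95),'g'),('s',S(515,490),(105,147,44)),('s',S(80,400),(105,-111,44)),('s',S(535,168),(-100,140,94)),('s',S(165,97),(-100,-94,94))]
def f(p,full=False):
    r=[]
    for k,uv,P in obs:
        if P=='g': P=(-100,-30+p[3],128)
        P=np.array(P,float); c,s=np.cos(p[2]),np.sin(p[2])
        W=[p[0]+c*P[0]-s*P[1],p[1]+s*P[0]+c*P[1],P[2]]
        r.append(proj(ct if k=='t' else cs,W)[0]-np.array(uv))
    return np.array(r) if full else np.ravel(r)
s=least_squares(f,[530,170,0.2,30],loss='soft_l1'); print(s.x,np.degrees(s.x[2]),'q',s.x[3]); print(f(s.x,True))
x,y,t,q=s.x;c,sn=np.cos(t),np.sin(t)
W=lambda P:np.array([x+c*P[0]-sn*P[1],y+sn*P[0]+c*P[1],P[2]])
print('knob',W((-100,-30+q,128)),'end',W((-100,113,128)))
E
python3 - <<'E'
exec(open('fit.py').read())
s=env.observe();Rm=R.from_quat(s['eef_rot']).as_matrix();print(Rm*100)
E
```

```text
[527.  176.7   0.2  29.2] 13.205382409989266 q 29.166399000424683
[[-0.7 -0.9]
 [ 0.2 -0.3]
 [-3.8  0.3]
 [-0.7  1. ]
 [-0.8  1.1]
 [-0.8 -0.1]
 [-1.4 -1.4]
 [-0.5 -0.7]
 [ 0.8 -0. ]
 [-2.6 -0.8]
 [-0.6  1. ]
 [-2.1  1.4]]
knob [429.8 153.1 128. ] end [403.8 263.9 128. ]
[[   0.    31.8   94.8]
 [  -0.    94.8  -31.8]
 [-100.    -0.     0. ]]
```

Request:
play_rows:
  plan:
    - [[0,0,0],[-10.6,0,0]]
    - [[0,0,0],[-10.6,0,0]]
    - [[0,0,0],[-10.6,0,0]]
    - [[0,-0.048,0.0125],[0,0,0]]
    - [[0,-0.048,0.0125],[0,0,0]]
    - [[0,-0.048,0.0125],[0,0,0]]
    - [[0,-0.048,0.0125],[0,0,0]]
    - [[0,-0.048,0.0125],[0,0,0]]
  grip: 0
  newtons: 30

```text
time_s: 2.0
tool_pos: [315.3, 371.8, 231.4]
eef_rot: [-0.081, 0.702, 0.082, 0.702]
contact_force: [1.1, 0.1, 0.1]
opening: 1.005
```

Request:
play_rows:
  plan:
    - [[0,-0.048,0.0125],[0,0,0]]
    - [[0,-0.048,0.0125],[0,0,0]]
    - [[0,-0.048,0.0125],[0,0,0]]
    - [[0,-0.048,0.0125],[0,0,0]]
    - [[0,0,0],[0,0,0]]
    - [[0,0,0],[0,0,0]]

```text
time_s: 2.75
tool_pos: [407.2, 198.1, 231.4]
eef_rot: [-0.081, 0.702, 0.082, 0.702]
contact_force: [0.6, -0.5, -0.1]
opening: 0.998
```

```bash
python3 - <<'E'
from h import *
np.set_printoptions(precision=1,suppress=True)
s=env.observe(); print(s['time_s'],s['tool_pos'],R.from_quat(s['eef_rot']).as_matrix()*100,s['contact_force'])
im,c=grab('wrist','w1.png')
def W(P):
    x,y,t=527,176.7,np.radians(13.2); return [x+np.cos(t)*P[0]-np.sin(t)*P[1],y+np.sin(t)*P[0]+np.cos(t)*P[1],P[2]]
print(proj(c,[W((-100,-1,128)),W((0,0,118.5)),W((-100,140,94)),W((-100,-94,94)),W((70,-91,128))])*1.5)
for t in ['guide_knob','cap_knob']:
    r=env.outline_of('wrist',t); print(t,[(np.round(np.array(x['rect'])*1.5),round(x['confidence'],2)) for x in r[:2]])
E
```

```text
2.75 [407.2 198.1 231.4] [[   0.   -22.9   97.3]
 [   0.    97.3   22.9]
 [-100.     0.     0. ]] [ 0.6 -0.5 -0.1]
[[291.2 306.2]
 [303.3 446.9]
 [520.4 289.5]
 [155.9 289.1]
 [171.1 544.5]]
guide_knob [(array([274., 252., 333., 495.]), 0.94), (array([152., 231., 538., 516.]), 0.42)]
cap_knob [(array([265., 372., 352., 466.]), 0.95)]
```

View pics/w1.png

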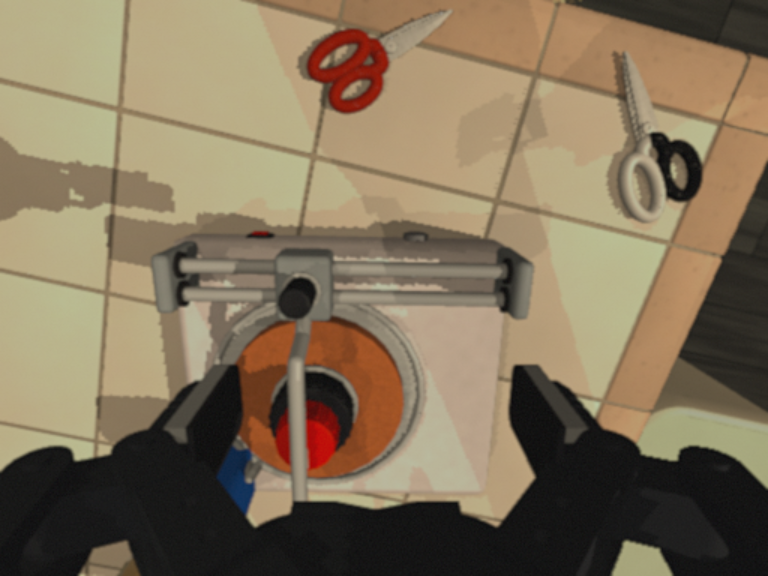

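Request:
play_rows:
  plan:
    - [[0,-0.047,0.008],[0,0,0]]
    - [[0.04,0,0],[0,0,0]]
    - [[0.04,0,0],[0,0,0]]
    - [[0.03,0,0],[0,0,0]]
    - [[0.017,0,0],[0,0,0]]
    - [[0,0,0],[0,0,0]]

```text
time_s: 3.65
tool_pos: [425.1, 154.2, 103.5]
eef_rot: [-0.082, 0.703, 0.082, 0.702]
contact_force: [0.4, -0.3, 0.4]
opening: 1.002
```

Request:
play_rows:
  plan:
    - [[0,0,0],[0,0,0]]
    - [[0,0,0],[0,0,0]]
    - [[0,0,0],[0,0,0]]
    - [[0,0,0],[0,0,0]]
    - [[0,0,0],[0,0,0]]
    - [[0,0,0],[0,0,0]]
  grip: 255
  newtons: 30

```text
time_s: 4.4
tool_pos: [426.1, 154.0, 104.8]
eef_rot: [-0.081, 0.702, 0.082, 0.703]
contact_force: [-2.4, -0.9, 8.6]
opening: 0.222
```

```bash
python3 - <<'E'
from h import *
im,c=grab('wrist','w2.png')
E
```

```text
(no output)
```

View pics/w2.png

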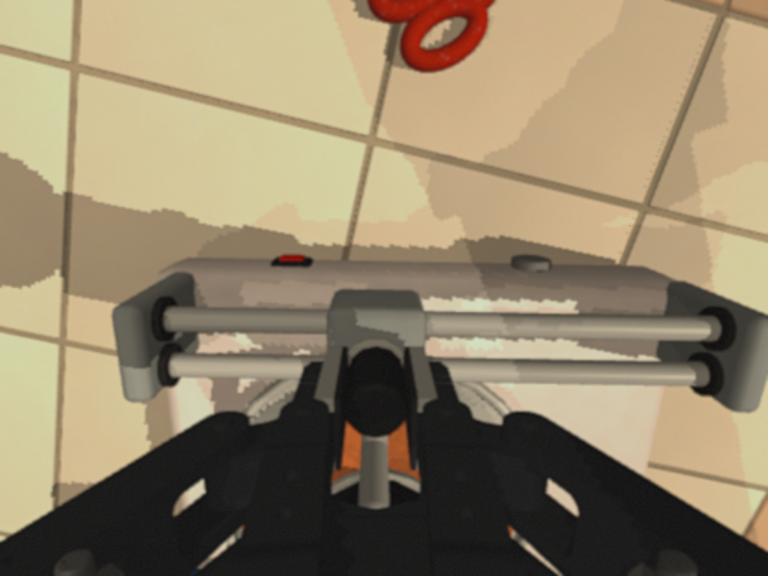

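Request:
play_rows:
  plan:
    - [[-0.002,0.008,0],[0,0,0]]
    - [[0,0.016,0],[0,0,0]]
    - [[0,0.016,0],[0,0,0]]
    - [[0,0.016,0],[0,0,0]]
    - [[0,0.016,0],[0,0,0]]
    - [[0,0.016,0],[0,0,0]]
    - [[0,0.012,0],[0,0,0]]
    - [[0,0.006,0],[0,0,0]]

```text
time_s: 5.45
tool_pos: [403.1, 257.3, 105.9]
eef_rot: [-0.081, 0.701, 0.081, 0.703]
contact_force: [18.8, 1.3, -25.9]
opening: 0.219
```

Request:
play_rows:
  plan:
    - [[0,0.004,0],[0,0,0]]
    - [[0,0.003,0],[0,0,0]]
    - [[0,0.003,0],[0,0,0]]
    - [[0,0,0],[0,0,0]]

```text
time_s: 5.95
tool_pos: [401.0, 266.9, 105.9]
eef_rot: [-0.081, 0.701, 0.081, 0.704]
contact_force: [20.0, 4.2, -29.9]
opening: 0.219
```

Request:
play_rows:
  plan:
    - [[0.001,0.003,0.001],[0,0,0]]
    - [[0.001,0.003,0.001],[0,0,0]]
    - [[0,0,0],[0,0,0]]

```text
time_s: 6.32
tool_pos: [401.6, 267.8, 104.6]
eef_rot: [-0.082, 0.703, 0.078, 0.702]
contact_force: [7.7, -39.3, 21.5]
opening: 0.218
```

```bash
python3 - <<'E'
from h import *
im,c=grab('wrist','w3.png')
E
```

```text
(no output)
```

View pics/w3.png

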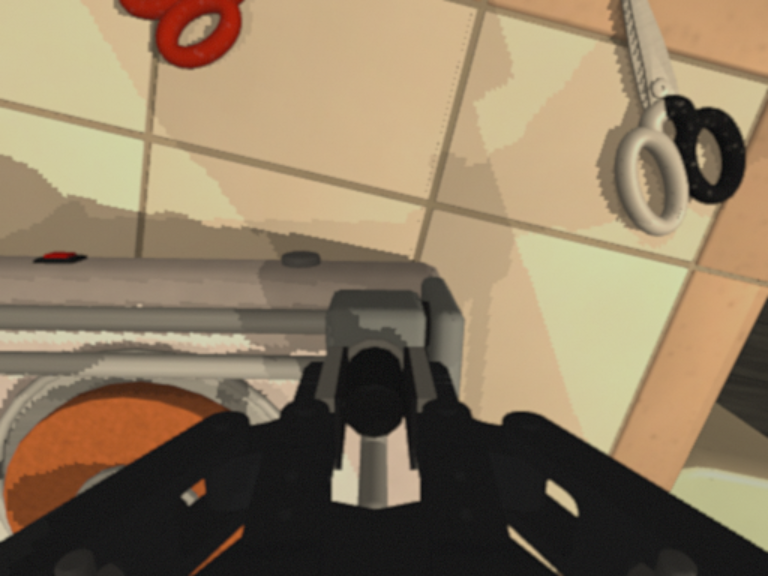

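Request:
play_rows:
  plan:
    - [[0,0,0],[0,0,0]]
    - [[0,0,0],[0,0,0]]
    - [[0,0,0],[0,0,0]]
    - [[-0.03,0,0],[0,0,0]]
    - [[-0.035,0,0],[0,0,0]]
    - [[-0.035,0,0],[0,0,0]]
    - [[0,-0.02,0.02],[0,0,0]]
    - [[0,-0.05,0.03],[0,0,0]]
  grip: 0

```text
time_s: 7.38
tool_pos: [464.6, 218.0, 204.9]
eef_rot: [-0.083, 0.702, 0.084, 0.703]
contact_force: [1.0, -0.5, -0.5]
opening: 1.001
```

Request:
play_rows:
  plan:
    - [[0,-0.047,0.02],[0,0,0]]
    - [[0,0,0],[0,0,0]]
    - [[0,0,0],[0,0,0]]

```text
time_s: 7.75
tool_pos: [494.5, 175.8, 204.1]
eef_rot: [-0.082, 0.703, 0.082, 0.702]
contact_force: [-0.2, 0.1, 0.5]
opening: 1.0
```

```bash
python3 - <<'E'
from h import *
np.set_printoptions(precision=1,suppress=True)
s=env.observe(); print(s['time_s'],s['tool_pos'],s['contact_force'],s['joint_positions']*1)
im,c=grab('wrist','w4.png')
def W(P):
    x,y,t=526.5,179,np.radians(13.2); return [x+np.cos(t)*P[0]-np.sin(t)*P[1],y+np.sin(t)*P[0]+np.cos(t)*P[1],P[2]]
print(proj(c,[W((-100,113,128)),W((0,0,118.5)),W((20,0,118.5)),W((0,0,94)),W((0,0,66))])*1.5)
for t in ['cap_knob']:
    r=env.outline_of('wrist',t)
    for x in r[:2]: print(t,np.round(np.array(x['rect'])*1.5),round(x['confidence'],2))
it,ct=grab('top','t4.png')
print(proj(ct,[W((-100,113,128))])*1.5)
E
```

```text
7.75 [494.5 175.8 204.1] [-0.2  0.1  0.5] [-0.6  0.3  0.2  1.9 -0.1  1.   1.5]
[[613.4 161.9]
 [369.9 351.9]
 [370.  384.9]
 [370.4 334.8]
 [370.8 318.6]]
cap_knob [320. 276. 416. 379.] 0.83
[[191.6 386.6]]
```

View pics/w4.png

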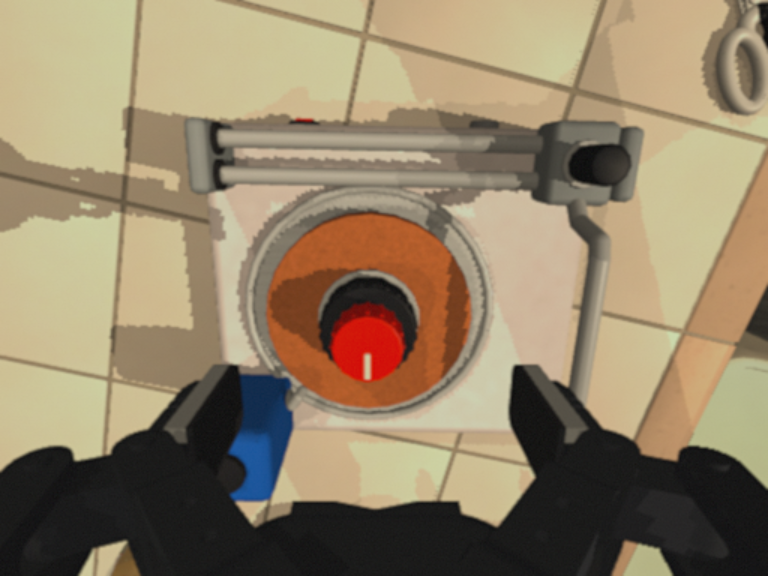

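View pics/t4.png

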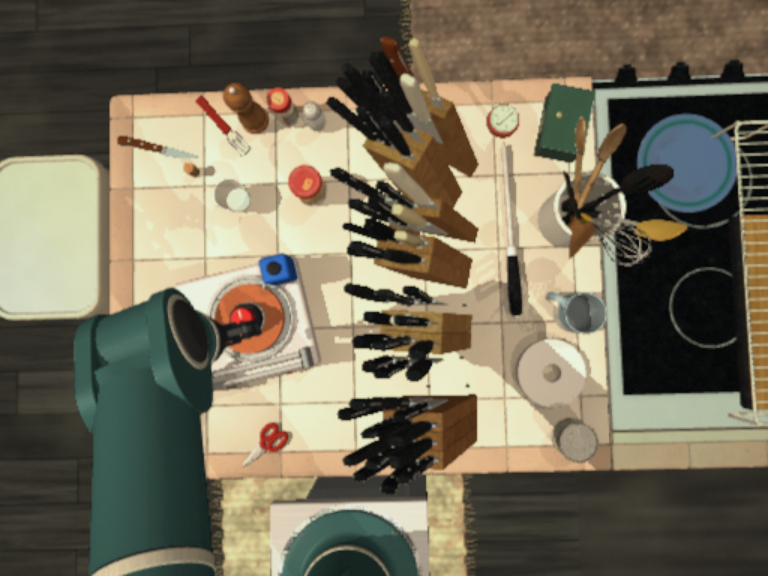

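Request:
play_rows:
  plan:
    - [[0,-0.005,0.0295],[0,0,0]]
    - [[0,0,0],[10.6,0,0]]
    - [[0,0,0],[10.6,0,0]]
    - [[0,0,0],[10.6,0,0]]
    - [[0.04,0,0],[0,0,0]]
    - [[0,0,0],[0,0,0]]
    - [[0,0,0],[0,0,0]]

```text
time_s: 8.78
tool_pos: [525.0, 177.6, 165.4]
eef_rot: [0.114, 0.698, -0.114, 0.698]
contact_force: [-0.4, 0.2, 0.4]
opening: 1.004
```

```bash
python3 - <<'E'
from h import *
np.set_printoptions(precision=1,suppress=True)
s=env.observe(); print(s['time_s'],s['tool_pos'],s['contact_force'],s['joint_positions']*1)
im,c=grab('wrist','w5.png')
print(proj(c,[(524.5,177.5,118.5),(524.5,177.5,94),(524.5,177.5,66)])*1.5)
E
```

```text
8.775 [525.  177.6 165.4] [-0.4  0.2  0.4] [-0.6  0.4  0.3  1.9 -0.1  0.9  1. ]
[[376.3 320. ]
 [376.2 302.6]
 [376.1 286.8]]
```

View pics/w5.png

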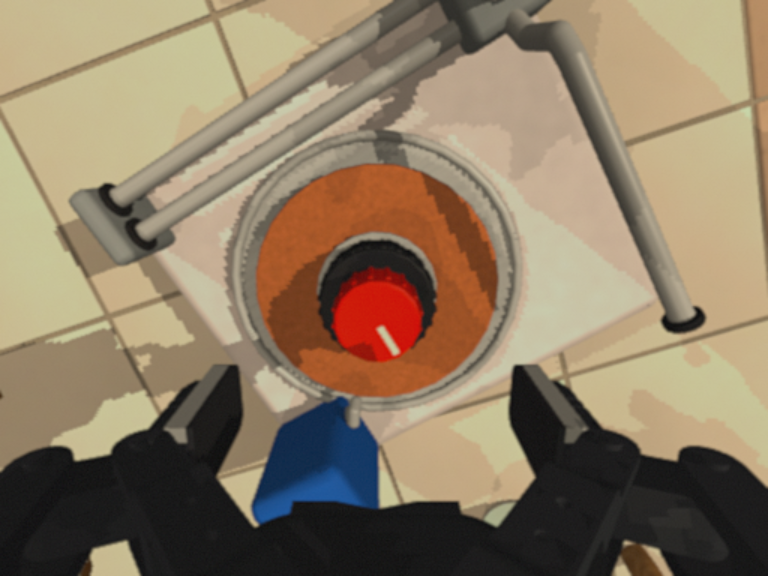

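Request:
play_rows:
  plan:
    - [[0.03,0,0],[0,0,0]]
    - [[0.025,0,0],[0,0,0]]
    - [[0.015,0,0],[0,0,0]]
    - [[0,0,0],[0,0,0]]
    - [[0,0,0],[0,0,0]]

```text
time_s: 9.45
tool_pos: [525.3, 177.3, 95.4]
eef_rot: [0.114, 0.697, -0.114, 0.698]
contact_force: [1.1, -0.3, -0.3]
opening: 1.0
```

Request:
play_rows:
  plan:
    - [[0,0,0],[0,0,0]]
    - [[0,0,0],[0,0,0]]
    - [[0,0,0],[0,0,0]]
    - [[0,0,0],[0,0,0]]
    - [[0,0,0],[0,0,0]]
    - [[0,0,0],[0,0,0]]
  grip: 255
  newtons: 50

```text
time_s: 10.2
tool_pos: [525.0, 177.3, 94.9]
eef_rot: [0.114, 0.698, -0.114, 0.698]
contact_force: [-0.9, -0.1, 6.5]
opening: 0.446
```

```bash
python3 - <<'E'
from h import *
np.set_printoptions(precision=2,suppress=True)
s=env.observe(); print(s['time_s'],s['tool_pos'],s['contact_force'],s['moment'],s['opening']*85)
im,c=grab('wrist','w6.png')
E
```

```text
10.2 [524.98 177.31  94.86] [-0.92 -0.1   6.53] [-0.1   0.43 -0.08] 37.93113480961562
```

View pics/w6.png

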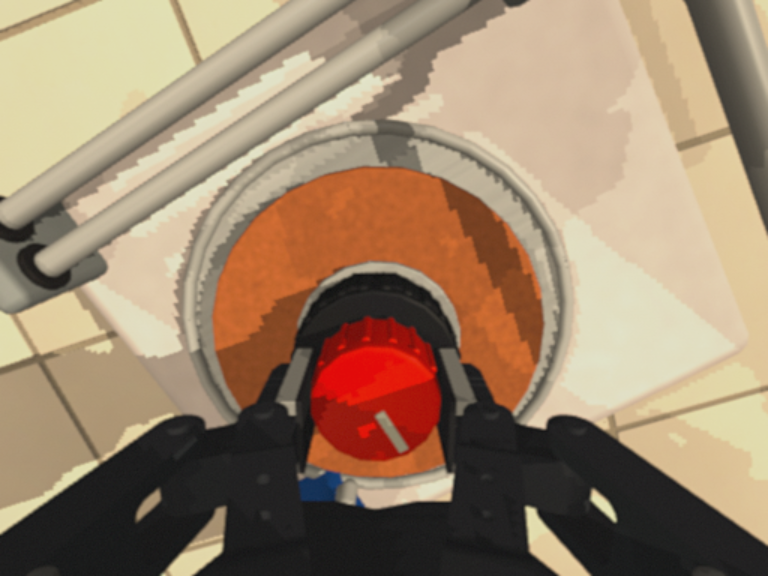

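Request:
play_rows:
  plan:
    - [[0,0,0],[-6,0,0]]
    - [[0,0,0],[-6,0,0]]
    - [[0,0,0],[0,0,0]]

```text
time_s: 10.62
tool_pos: [526.9, 177.7, 95.3]
eef_rot: [0.041, 0.704, -0.039, 0.708]
contact_force: [11.6, 3.4, -2.0]
opening: 0.452
```

```bash
python3 - <<'E'
from h import *
np.set_printoptions(precision=2,suppress=True)
s=env.observe(); print(s['time_s'],s['tool_pos'],s['contact_force'],s['moment'],s['opening']*85,R.from_quat(s['eef_rot']).as_matrix()[:,1])
im,c=grab('wrist','w7.png')
E
```

```text
10.625 [526.88 177.71  95.28] [11.63  3.43 -2.  ] [ 0.73 -2.5  -0.48] 38.440545836703045 [0.11 0.99 0.  ]
```

View pics/w7.png

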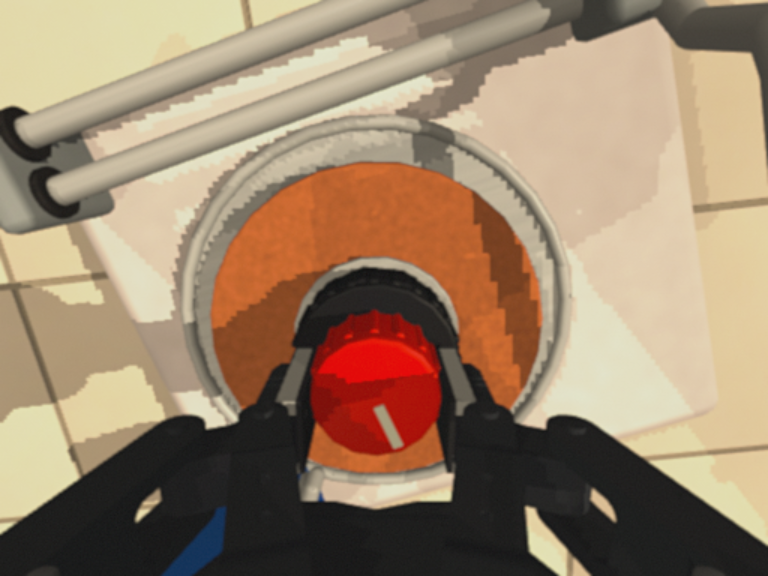

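Request:
play_rows:
  plan:
    - [[0,0,0],[8,0,0]]
    - [[0,0,0],[8,0,0]]
    - [[0,0,0],[8,0,0]]
    - [[0,0,0],[8,0,0]]
    - [[0,0,0],[0,0,0]]

```text
time_s: 11.3
tool_pos: [525.9, 177.3, 95.0]
eef_rot: [0.235, 0.666, -0.234, 0.668]
contact_force: [4.7, -0.7, 3.3]
opening: 0.448
```

```bash
python3 - <<'E'
from h import *
np.set_printoptions(precision=2,suppress=True)
s=env.observe(); print(s['time_s'],s['tool_pos'],s['contact_force'],s['moment'],s['opening']*85,R.from_quat(s['eef_rot']).as_matrix()[:,1])
im,c=grab('wrist','w8.png')
E
```

```text
11.3 [525.91 177.27  94.99] [ 4.68 -0.71  3.34] [-0.23 -1.17 -0.05] 38.042764309668144 [0.63 0.78 0.  ]
```

View pics/w8.png

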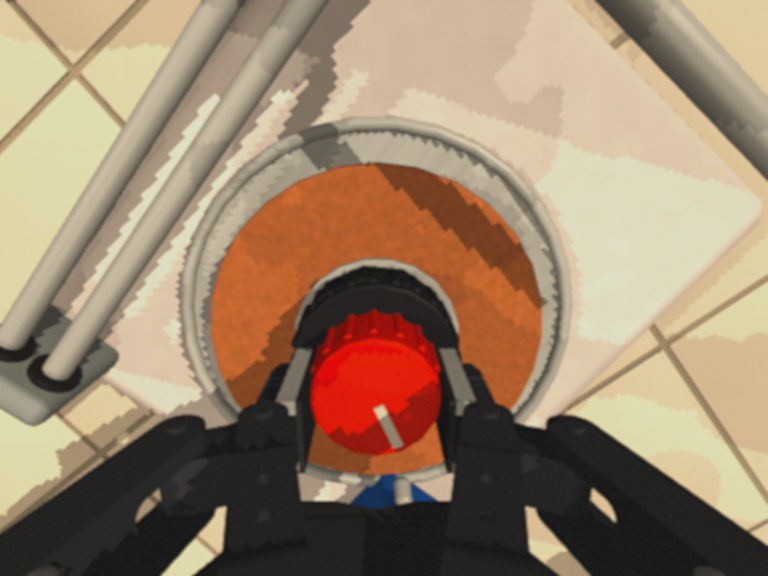

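Request:
play_rows:
  plan:
    - [[0,0,0],[8,0,0]]
    - [[0,0,0],[8,0,0]]
    - [[0,0,0],[8,0,0]]
    - [[0,0,0],[8,0,0]]
    - [[0,0,0],[8,0,0]]
    - [[0,0,0],[0,0,0]]

```text
time_s: 12.1
tool_pos: [525.3, 177.0, 94.9]
eef_rot: [0.449, 0.546, -0.448, 0.547]
contact_force: [0.3, -1.5, 7.0]
opening: 0.452
```

```bash
python3 - <<'E'
from h import *
np.set_printoptions(precision=2,suppress=True)
s=env.observe(); print(s['time_s'],s['tool_pos'],s['contact_force'],s['moment'],s['opening']*85,R.from_quat(s['eef_rot']).as_matrix()[:,1])
im,c=grab('wrist','w9.png')
# cap mark direction measured on plane z=118.5, tested for start picture too
E
```

```text
12.1 [525.35 176.99  94.89] [ 0.34 -1.5   7.04] [-0.57 -0.06 -0.03] 38.457940699003885 [0.98 0.2  0.  ]
```

View pics/w9.png

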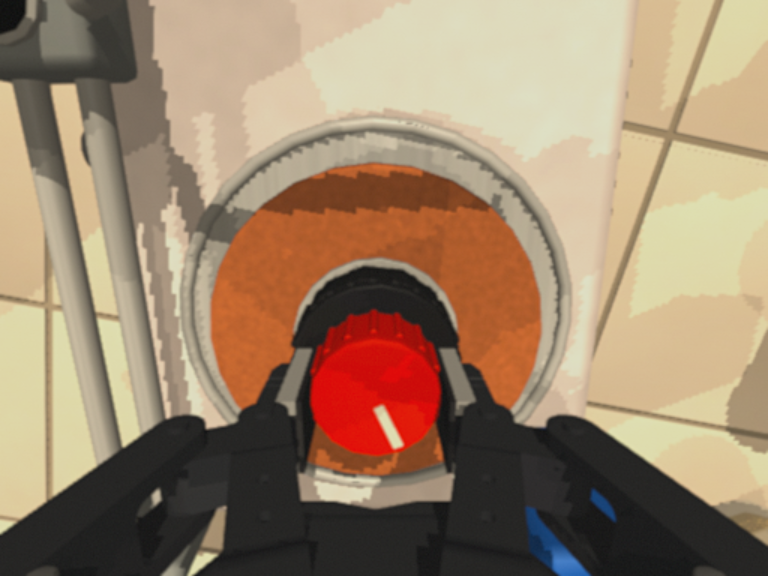

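Measure the mark's angle on the knob's top plane.

```bash
python3 - <<'E'
from h import *
c=env.calibration('wrist')
im=cv2.imread('pics/w9.png')
for z in (118.5,120):
    a=atz(c,378/1.5,408/1.5,z);b=atz(c,399/1.5,446/1.5,z);print(a.round(1),b.round(1),np.degrees(np.arctan2(*(b-a)[1::-1]))-13.2)
    o=atz(c,376/1.5,397/1.5,z);print(o.round(1),np.degrees(np.arctan2(*(b-o)[1::-1]))-13.2)
E
```

```text
[527.  176.4 118.5] [535.8 164.9 118.5] -65.68683007334401
[525.7 179.8 118.5] -69.08502386215203
[526.8 177.2 120. ] [535.5 165.9 120. ] -65.68683007334424
[525.5 180.6 120. ] -69.08502386215213
```

Request:
play_rows:
  plan:
    - [[-0.004,0,0],[0,0,0]]
    - [[-0.004,0,0],[0,0,0]]
    - [[-0.004,0,0],[0,0,0]]
    - [[0,0,0],[0,0,0]]

```text
time_s: 12.65
tool_pos: [525.0, 177.2, 106.8]
eef_rot: [0.448, 0.547, -0.447, 0.547]
contact_force: [1.6, -4.1, 1.4]
opening: 0.452
```

Request:
play_rows:
  plan:
    - [[-0.008,0,0],[0,0,0]]
    - [[-0.012,0,0],[0,0,0]]
    - [[-0.015,0,0],[0,0,0]]
    - [[-0.015,0,0],[0,0,0]]
    - [[-0.015,0,0],[0,0,0]]
    - [[-0.015,0,0],[0,0,0]]
    - [[-0.01,0,0],[0,0,0]]
    - [[0,0,0],[0,0,0]]

```text
time_s: 13.65
tool_pos: [524.9, 177.3, 196.9]
eef_rot: [0.448, 0.547, -0.447, 0.548]
contact_force: [0.1, -0.4, -0.5]
opening: 0.445
```

Request:
play_rows:
  plan:
    - [[0,0,0],[0,0,0]]
    - [[0,0,0],[0,0,0]]
    - [[0,0,0],[0,0,0]]
    - [[0,0,0],[0,0,0]]

```text
time_s: 14.15
tool_pos: [524.7, 177.1, 196.2]
eef_rot: [0.448, 0.547, -0.448, 0.547]
contact_force: [-0.2, 0.1, -0.3]
opening: 0.455
```

```bash
python3 - <<'E'
from h import *
np.set_printoptions(precision=2,suppress=True)
s=env.observe(); print(s['time_s'],s['tool_pos'],s['contact_force'],s['opening']*85)
im,c=grab('wrist','w10.png')
im,c=grab('side','s10.png')
cv2.imwrite('pics/s10c.png',cv2.resize(im[150:300,270:430,::-1],None,fx=4,fy=4,interpolation=cv2.INTER_CUBIC))
print((proj(c,[(525,177,170),(525,177,218.5),(525,177,88)])-[270,150])*4)
E
```

```text
14.15 [524.68 177.06 196.17] [-0.25  0.15 -0.26] 38.69782546867641
[[359.67 218.57]
 [373.98 164.54]
 [337.32 303.  ]]
```

View pics/w10.png

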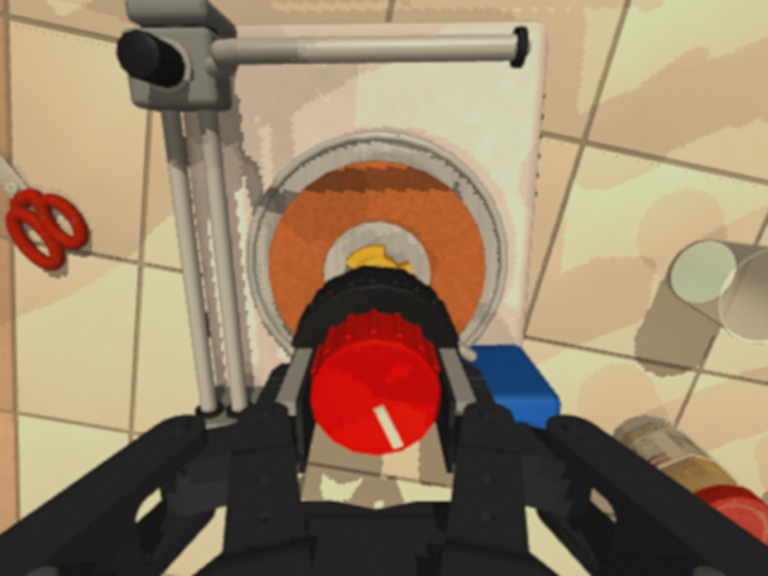

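View pics/s10c.png

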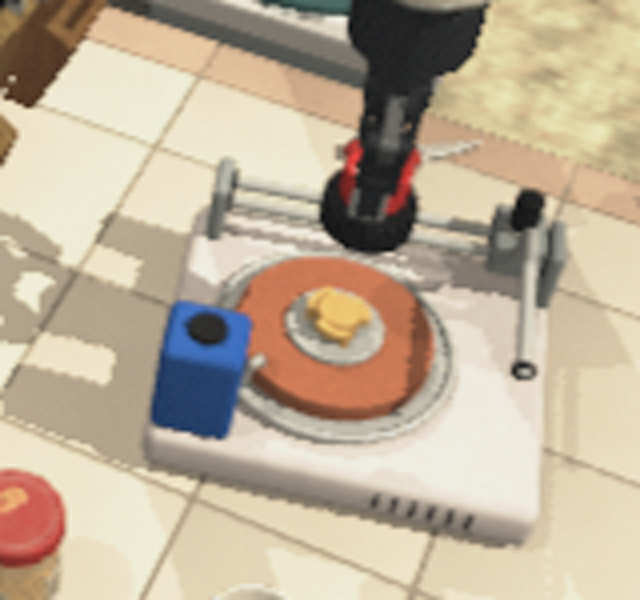

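The pictures show the cap upright in the fingers, clear of the brass spindle nose. The guide carriage is against the left post, and the jar and cup are still in place.

```bash
python3 - <<'E'
from h import *
print(env.sign_off())
E
```

```text
the job is handed in; nothing more can be done
None
```

The job is handed in, with the cap in the gripper about 10 cm above its seat and the guide at its left end stop. The hand-in gave no verdict, so what follows is from my own last checks.

- **Guide:** I gripped the knob and slid the guide to the left. At the stop the push back rose to about 39 N. The last pictures show the carriage against the left post.
- **Cap:** Counter-clockwise it stopped almost at once and slipped in the fingers. Clockwise it turned freely, so the thread is left-hand. The white mark measured about 66° from its start position, inside the free range and close to the best value of 65°. The cap then lifted off with almost no force.
- **Final state:** The tool stood about 101 mm higher than when it gripped the cap, at x 525, y 177 mm. That is within a few mm of the spindle axis as I measured it. The cap looked upright in the pictures, and the outside force was about 0. The clock read 14.2 s at the last check.
- **Bystanders:** The jar and the cup looked undisturbed in the last pictures. The whetstone, mug and steel are not in those pictures and I did not measure any of them; nothing went near them.

No check failed. My first estimate of the machine's position was off by about 2–4 mm, and I corrected it with the wrist camera before each grasp.

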